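# Lay the standing rim sherd down and shut the finds case

### The job

The finds case will not shut because the big rim sherd stands on its rim in it: using only the fingertips or the outside of the fingers, and gripping or lifting nothing, push the sherd over so that it lies down on the foam inside the case, then push the lid gently over until it is fully shut, and last push the orange clip down until it lies flat against the front of the case. The pottery is fragile: only light pushes on it, and leave the other finds, the bottle and the brush where they are.

Things in the scene. Friction and masses are not known exactly. Their poses are not given: they have to be found in the camera images.
- case: Grey-blue plastic finds case, fixed; 200 mm (x) by 300 mm (y), 90 mm high to its rim, walls 4 mm. Origin: centre of its underside, on the table. Its front (with the clip) faces its -x, the lid's hinge runs along its +x rim, parallel to y. Turned between starts: its front faces world +y within 0.35 rad.
- bed (a point): Middle of the foam bed's top in the case's large bay, 24 mm above the table, axes as the case's. The bay reaches from y = +146 mm (end wall) to -24 mm of the case, x = -96 to +96 mm; then comes a dark grey foam divider 12 mm thick, its top 64 mm above the table, and the small bay with two small sherds.
- lid (a joint): Opening angle of the lid, rad: 0 fully shut, 1.6 to 1.8 (upright or leaning slightly back) at the start, stop at 1.9. A flat grey-blue tray 200 x 300 x 18 mm; shut, its top is 108 mm above the table. Friction hinge: it stays at any angle and takes up to 0.75 N m to move (2 to 4 N at the free edge).
- lid_hinge (a point): Middle of the lid's hinge axis: x = +100 mm, y = 0, z = 90 mm of the case. Its axes turn with the lid; with the lid shut they are the case's axes. -x runs along the lid's underside to the free edge.
- lid_edge (a point): Middle of the lid's free long edge, on its outer face (the top when shut): 200 mm from the hinge axis and 18 mm from the lid's underside plane.
- clip (a joint): Angle of the clip to the lid, rad: 0 flat against the front of the case (once the lid is shut), growing outwards and up; 1.57 sticks straight out of the lid's edge, stop at 1.9; 1.2 to 1.7 at the start. It stays where it is left and turns with the lid; about 0.05 N m moves it (1.5 N at its tip).
- clip_hinge (a point): Middle of the clip's hinge, at the middle of the lid's free edge: 206 mm from the lid's hinge axis, 9 mm from the lid's underside plane. The clip is an orange flap 44 mm wide (along the case's y), 44 mm long; flat, its outer face is 6 mm out from this axis, the lip at its end 10 mm (only the 6 mm is solid to the touch).
- clip_tip (a point): Outer side of the clip's free end, 44 mm from its hinge.
- rim_sherd: Terracotta jar-rim sherd, curved: 96 mm wide (y), 95 mm high (z, from rim to broken edge), wall 9 mm, rim band 20 mm thick and 14 mm high; about 170 g, varies. Origin: middle of the rim's underside. Starts standing rim down on the foam near the end wall (case +y), 29 mm of it above the case's rim. x points to its bulging side, which faces the end wall within 0.3 rad.
- rim_sherd_top (a point): Top of the standing sherd's bulging face, in the middle of its width (the face curves back 13 mm by the sides). Tilted some 20 degrees the sherd tips over; pushed here towards the middle of the case it falls hollow side down and lies 31 mm high. There is room to lie only that way; towards the end wall it would only lean.
- rim_sherd_mid (a point): Middle of the rim sherd, 47 mm from the rim's underside.
- sherd_a: Small pale sherd, 64 x 55 mm, 13 mm high, lying in the small bay of the case. To be left alone. Origin: middle of its underside.
- sherd_b: Small brown sherd, 56 x 50 mm, 13 mm high, lying in the small bay of the case. To be left alone. Origin: middle of its underside.
- jar_neck: Pale jar neck with a handle stump, standing rim down on the table, 140 mm wide, 125 mm high. To be left alone. Origin: middle of its underside, z up.
- bottle: Amber bottle with a white cap, 56 mm wide, 130 mm high, standing on the table. To be left alone. Origin: middle of its underside, z up.
- juglet: Brown juglet, 82 mm wide, 108 mm high, standing on the table. To be left alone. Origin: middle of its underside, z up.
- base_sherd: Terracotta pot base like a shallow bowl, 100 mm wide, 33 mm high, on the table. To be left alone. Origin: middle of its underside.
- brush: Brush with a wooden handle, 200 mm long, lying on the table. To be left alone. Its x runs along it.
Things that resemble listed ones, but are neither listed nor needed, are in the scene too. What is shaped like the rim_sherd but purple is not meant.

How it is judged:
By the outcome, as a careful person would: the job done as asked, in the order asked, and still so for the second after the job is handed in, with the robot touching nothing.
It also fails if it takes over 58 s, if anything falls off the work surface, if the arm or the gripper's body presses on something with over 40 N, if the wrist force passes 120 N, or if a joint passes its speed limit or range.

### The arm

A 7-joint arm with a two-finger parallel gripper is mounted at the origin on the work surface. World frame = base frame: x ahead of the robot, y to its left, z up, the work surface at z = 0. Lengths are in m, angles in degrees, forces in N, time in s.
With the tool pointing down it reaches from about 0.425 to 1.025 m from the base axis. Payload 9.4 kg.
Tool frame: the origin (TCP) lies between the finger pads; the fingertips stand 11 mm ahead of it and the grasp point (between the pads) lies 8 mm behind it; z points along the fingers, y is the direction in which the jaws open and shut (so a half turn about z gives the same grasp; the last joint's range is limited). The gripper opens to 85 mm and grips with 20 to 120 N. Pads are 22 mm wide; open, the fingers measure 114 mm over their backs; the gripper's body (76 mm by 85 mm) begins 54 mm behind the grasp point. The pads swing forward as they close: fully open they stand 13 mm farther back than shut.
Start: joints at [-70.629, 34.337, -0.143, 91.639, 0.103, 54.024, -4.572], TCP at [0.292, 0.664, 0.242] pointing down, gripper open.
Joint ranges: [-147.43, 147.43], [-19.82, 112.94], [-74.19, 73.91], [6.32, 146.72], [-59.91, 239.91], [6.04, 106.73], [-150.56, 150.56]. Speed limits (degrees/s): [127.2, 127.2, 172.46, 172.46, 180, 180, 180].

### API

Orientations are given as a 3x3 rotation matrix whose columns are the frame's x, y, z axes.
In Python, from bench import readout, eyes, r gives the robot as it stands. The module is installed in compiled form; this text tells all that it offers.
- The arm moves only by the tool jog_arm, never from a script. Its arguments are lists of equal length, an entry for each row: "dr": the turn, a rotation vector about the world's x, y, z in degrees, a list of three; "slide": the shift along the world's x, y, z in cm, a list of three; "gripper": the opening in per cent of the stroke, from 0 (shut) to 100 (fully open). A call has exactly 8 rows; each row is the pose to reach, as a shift and turn from the pose measured when the call began; what a row does not reach only later rows make up. A row lasts 1/8 s, in which the tool goes at most 62.5 mm and 10.7 degrees, less where a joint would pass 70% of its speed; a pose out of reach is approached as far as the arm can. A call with a gripper value outside its range is refused whole. The fingers move at their own pace and stop on an object; "newtons" is the grip in N (left out, the last holds). Time passes only in rows, so rows that repeat a pose let the fingers close, or fill a call up. It gives the time, the measured TCP pose, the force and the opening at its end, in the units of the state.
- readout.state(): the state, without advancing time (a new reading comes with each control period).
- eyes.snapshot(name): name is "side" or "top" or "wrist"; returns a dict with "frame" (480x640x3 uint8, red, green, blue), "intrinsics" (3x3 intrinsics, pixels), "camera_from_world" (4x4, takes a point from world to camera coordinates). Camera axes: x right, y down, z forward; pixel columns grow to the right and rows downward; lengths in m; the calibration is good to about 2 mm. A picture is of the moment at which its call begins. There is no depth.
- r.close_job(): hands the job in, once; it reports no verdict.
The state is a dict: "clock": time; "qpos": joint angles; "qd": joint speeds; "joint_efforts": joint torques, N m; "tool_pos": TCP position; "tcp_rot": TCP orientation; "contact_force": force on the tool from outside, world axes, zero at the start; "wrist_torque": the same for the moment, N m; "finger_gap": finger opening in m.
Only numpy, scipy, OpenCV 4.12 (cv2) and the standard library are available. Lean on these libraries where they do the work, as an engineer would, in place of code of your own. Each camera call takes 0.05 s, during which the arm holds its last target. There are 200 camera calls.

## Working session

There is one attempt and no reset: what is moved stays moved. The work goes in short steps, Python scripts to look and compute and a tool call to move; the robot and the scene stay as the last step left them, time stands still between calls to the robot, and variables do not carry over. Pictures are saved under pics/ and viewed, about 8 in all and at most 12, crops included, and the job is handed in when it is done.

Besides the shell and the picture viewer there is one more tool, called after "Call:" by a JSON object that holds its "op" and its "data". jog_arm: Moves the arm, as the interface text tells. Its arguments: {"type":"object","properties":{"dr":{"type":"array","items":{"type":"array","items":{"type":"number"}}},"slide":{"type":"array","items":{"type":"array","items":{"type":"number"}}},"gripper":{"type":"array","items":{"type":"number"}},"newtons":{"type":"number"}},"required":["dr","slide","gripper"]}

```bash
mkdir -p pics; cat > h.py <<'E'
import numpy as np, cv2
from bench import readout, eyes, r
def snap(n,f=None):
    s=eyes.snapshot(n)
    if f: cv2.imwrite('pics/'+f,s['frame'][:,:,::-1])
    return s
def ray(s,u,v):
    T=np.array(s['camera_from_world']);R=T[:3,:3];c=-R.T@T[:3,3]
    d=R.T@np.linalg.inv(np.array(s['intrinsics']))@[u,v,1.]
    return c,d/np.linalg.norm(d)
def plane(s,u,v,z):
    c,d=ray(s,u,v); return c+d*(z-c[2])/d[2]
def tri(a,ua,b,ub):
    c1,d1=ray(a,*ua);c2,d2=ray(b,*ub)
    t=np.linalg.lstsq(np.c_[d1,-d2],c2-c1,rcond=None)[0]
    p,q=c1+d1*t[0],c2+d2*t[1]; return (p+q)/2,np.linalg.norm(p-q)
def proj(s,p):
    T=np.array(s['camera_from_world']);q=np.array(s['intrinsics'])@(T[:3,:3]@p+T[:3,3]);return q[:2]/q[2]
E
python3 - <<'E'
from h import *
import pickle
S={n:snap(n,n+'0.png') for n in('side','top','wrist')}
pickle.dump(S,open('s0.pkl','wb'))
for n in S: print(n,ray(S[n],320,240))
st=readout.state();print(st)
E
```

```text
side (array([ 0.92068945, -0.80945936,  1.17773907]), array([-0.26795524,  0.58545493, -0.76514215]))
top (array([0.45976295, 0.01917026, 1.29658744]), array([ 0.09126942, -0.00695919, -0.99580192]))
wrist (array([0.21850673, 0.69521309, 0.37287164]), array([ 0.28090763, -0.13539621, -0.95013619]))
{'clock': 0.15, 'qpos': array([-70.62775112,  34.37497217,  -0.14556246,  91.67174541,
         0.10456515,  54.02410757,  -4.57110233]), 'qd': array([ 0.00289608, -0.22225741,  0.00183003, -0.18594655,  0.01215899,
        0.12539815,  0.04751461]), 'joint_efforts': array([ 2.59748020e-03, -7.76994181e+01,  1.56630702e+00, -2.58233911e+01,
        1.24593577e-02,  6.79835081e-03,  2.38153667e-06]), 'tool_pos': array([0.29205661, 0.66318174, 0.24159459]), 'tcp_rot': array([[-9.15229381e-01,  4.02933054e-01, -3.66697470e-04],
       [ 4.02933197e-01,  9.15228632e-01, -1.17885027e-03],
       [-1.39385715e-04, -1.22667298e-03, -9.99999238e-01]]), 'contact_force': array([ 0.18210441, -0.25001908, -0.34273212]), 'wrist_torque': array([ 0.00526809, -0.01892726, -0.02602135]), 'finger_gap': 0.08531659120433197}
```

View pics/top0.png

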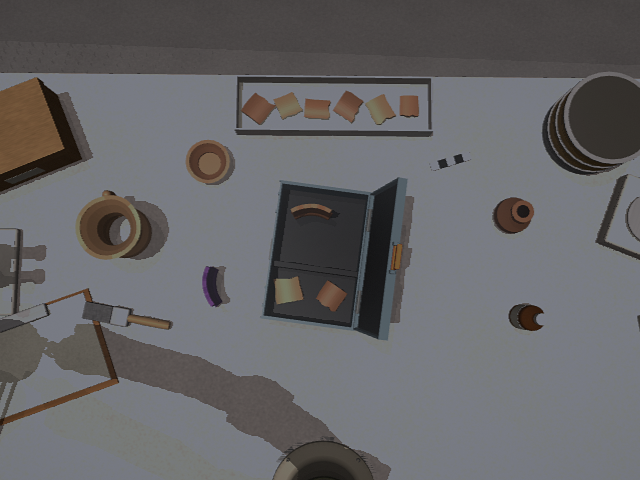

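View pics/side0.png

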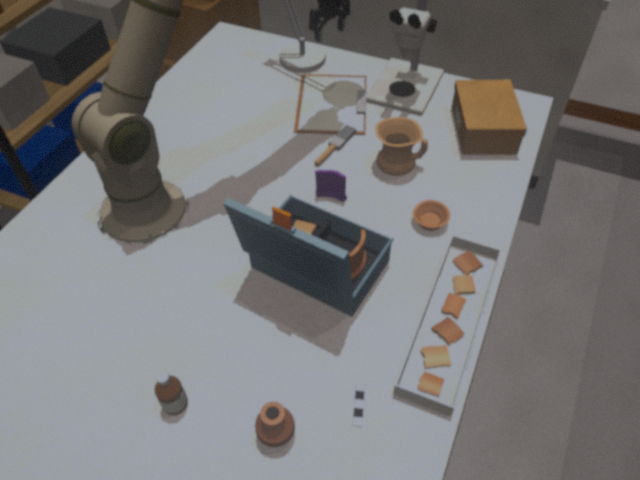

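Top view: case at (265–370, 184–327), with its lid upright on the right, the clip at (397,257) and the standing rim sherd at (312,210). The far wall, which is the case's +y end, is at the top of the picture. The purple look-alike at (211,286) is the decoy. Next I'll enlarge and measure.

```bash
python3 - <<'E'
from h import *
import pickle
S=pickle.load(open('s0.pkl','rb'))
a=cv2.resize(S['top']['frame'][170:350,250:420],None,fx=3.3,fy=3.3,interpolation=cv2.INTER_CUBIC)
b=cv2.resize(S['side']['frame'][180:320,215:405],None,fx=4,fy=4,interpolation=cv2.INTER_CUBIC)
a=np.clip(a.astype(float)*1.8,0,255).astype('uint8')
cv2.imwrite('pics/ctop.png',a[:,:,::-1]);cv2.imwrite('pics/cside.png',b[:,:,::-1])
print(a.shape,b.shape)
E
```

```text
(594, 561, 3) (560, 760, 3)
```

View pics/ctop.png

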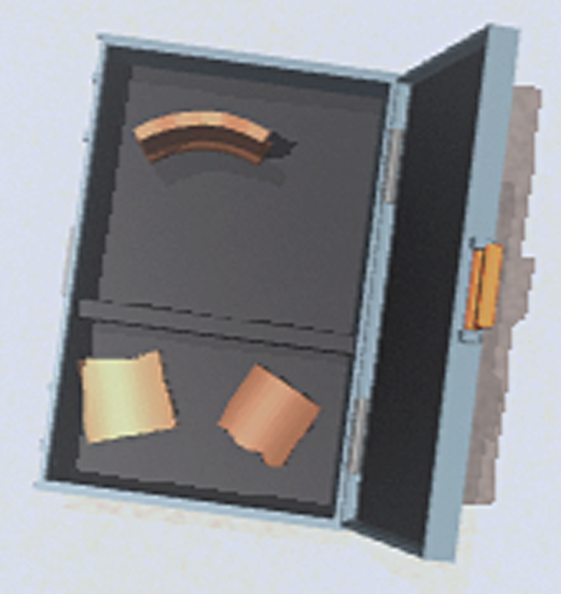

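View pics/cside.png

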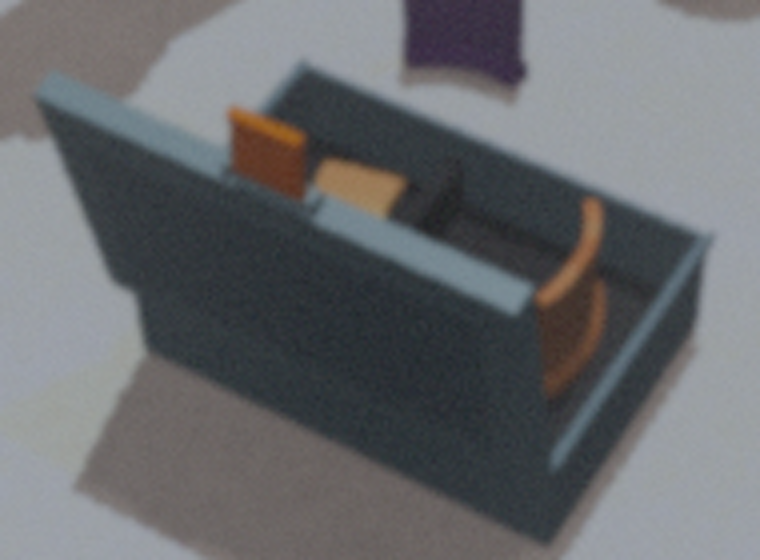

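```bash
python3 - <<'E'
from h import *
import pickle
S=pickle.load(open('s0.pkl','rb'));t,s=S['top'],S['side']
T=lambda u,v:(250+(u+.5)/3.3-.5,170+(v+.5)/3.3-.5)
D=lambda u,v:(215+(u+.5)/4-.5,180+(v+.5)/4-.5)
P={k:plane(t,*T(*p),.09) for k,p in dict(ff=(101,38),nf=(40,487),nh=(350,523),fh=(402,77)).items()}
for k in P: print(k,P[k].round(4))
print('len',np.linalg.norm(P['ff']-P['nf']),np.linalg.norm(P['nh']-P['nf']),np.linalg.norm(P['fh']-P['ff']))
c=(P['ff']+P['nf']+P['nh']+P['fh'])/4; c[2]=0
y=(P['ff']-P['nf']+P['fh']-P['nh']);y/=np.linalg.norm(y)
x=np.cross(y,[0,0,1]);R=np.c_[x,y,[0,0,1]]
print('case',c,'x',x,'y',y)
for n,a,b in[('ff tri',(101,38),(305,62)),('sherd top',(203,111),(586,257)),('lid far inner',(490,24),(535,290)),('lid far outer',(519,29),(518,318)),('lid near outer',(455,560),(37,97)),('lid near in',(424,555),(52,72)),('clip far tip',(500,245),(307,132)),('clip near',(490,328),(232,108))]:
    p,g=tri(t,T(*a),s,D(*b)); print(n,p.round(4),'gap',round(g,4),'case',(R.T@(p-c)).round(4))
for z in(.119,): 
  for q in((203,111),(134,130),(272,134)): p=plane(t,*T(*q),z);print('sherd z119',p.round(4),(R.T@(p-c)).round(4))
np.savez('case.npz',c=c,R=R)
E
```

```text
ff [0.7003 0.0993 0.09  ]
nf [0.4018 0.1357 0.09  ]
nh [ 0.3795 -0.0676  0.09  ]
fh [ 0.6754 -0.1023  0.09  ]
len 0.3006704594271107 0.20450599296845612 0.20313915843574978
case [0.53923368 0.01626146 0.        ] x [-0.11863033 -0.99293849  0.        ] y [ 0.99293849 -0.11863033  0.        ]
ff tri [0.5773 0.0206 0.3136] gap 0.1985 case [-0.0088  0.0372  0.3136]
sherd top [0.6462 0.03   0.1172] gap 0.002 case [-0.0263  0.1046  0.1172]
lid far inner [ 0.672  -0.1323  0.2831] gap 0.0013 case [0.1317 0.1495 0.2831]
lid far outer [ 0.67   -0.1493  0.2793] gap 0.001 case [0.1489 0.1494 0.2793]
lid near outer [ 0.3731 -0.1113  0.2816] gap 0.0016 case [ 0.1464 -0.1499  0.2816]
lid near in [ 0.3749 -0.0944  0.2857] gap 0.0009 case [ 0.1294 -0.15    0.2857]
clip far tip [ 0.544  -0.1272  0.3407] gap 0.0056 case [0.1418 0.0217 0.3407]
clip near [ 0.5    -0.1226  0.3358] gap 0.0045 case [ 0.1425 -0.0225  0.3358]
sherd z119 [0.6468 0.0304 0.119 ] [-0.0268  0.1051  0.119 ]
sherd z119 [0.634  0.0752 0.119 ] [-0.0698  0.0871  0.119 ]
sherd z119 [ 0.632  -0.0146  0.119 ] [0.0196 0.0958 0.119 ]
```

Both views agree to about 2 mm:
- **Case:** centre (0.539, 0.016), yaw −6.8°.
- **Sherd top:** (0.646, 0.030, 0.117), bulge facing +x.
- **Lid:** about 1.73 rad.

I'll move over with the fingers shut.

Call:
{"op": "jog_arm", "data": {"dr": [[0,0,4],[0,0,8],[0,0,12],[0,0,17],[0,0,17],[0,0,17],[0,0,17],[0,0,17]], "slide": [[2.5,-4,0],[5,-8,0],[7.5,-12,0],[10,-16,0],[12.5,-20,0],[15,-24,0],[17.5,-28,0],[20,-32,0]], "gripper": [0,0,0,0,0,0,0,0], "newtons": 20}}

```text
clock: 1.15
tool_pos: [0.4927, 0.3418, 0.2415]
tcp_rot: [[-0.993, 0.118, -0.0], [0.118, 0.993, -0.001], [-0.0, -0.001, -1.0]]
contact_force: [0.5, 0.3, 0.6]
finger_gap: -0.0
```

Call:
{"op": "jog_arm", "data": {"dr": [[0,0,0],[0,0,0],[0,0,0],[0,0,0],[0,0,0],[0,0,0],[0,0,0],[0,0,0]], "slide": [[3,-4,0],[6,-8,0],[9,-12,0],[12,-16,0],[15,-20,0],[18,-25,0],[19.5,-28,0],[19.5,-31,0]], "gripper": [0,0,0,0,0,0,0,0]}}

```text
clock: 2.15
tool_pos: [0.6885, 0.0301, 0.2408]
tcp_rot: [[-0.993, 0.119, -0.0], [0.119, 0.993, -0.001], [0.0, -0.002, -1.0]]
contact_force: [-0.3, -0.6, -0.2]
finger_gap: -0.0003
```

Call:
{"op": "jog_arm", "data": {"dr": [[0,0,0],[0,0,0],[0,0,0],[0,0,0],[0,0,0],[0,0,0],[0,0,0],[0,0,0]], "slide": [[0,0,-2],[0,0,-4],[0,0,-6],[0,0,-8],[0,0,-9.5],[0,0,-11],[0,0,-12],[0,0,-12.4]], "gripper": [0,0,0,0,0,0,0,0]}}

```text
clock: 3.15
tool_pos: [0.6884, 0.0301, 0.1162]
tcp_rot: [[-0.993, 0.119, -0.001], [0.119, 0.993, -0.002], [0.001, -0.002, -1.0]]
contact_force: [0.3, 0.6, -0.4]
finger_gap: 0.0002
```

```bash
python3 - <<'E'
from h import *
w=snap('wrist')['frame'];s=snap('side')['frame'][150:330,215:455]
s=cv2.resize(s,(533,400));w=cv2.resize(w,(267,200))
im=np.zeros((400,800,3),'uint8');im[:,:533]=s;im[:200,533:]=w
cv2.imwrite('pics/v1.png',im[:,:,::-1]);print(readout.state()['tool_pos'])
E
```

```text
[0.68847992 0.03007196 0.11662135]
```

View pics/v1.png

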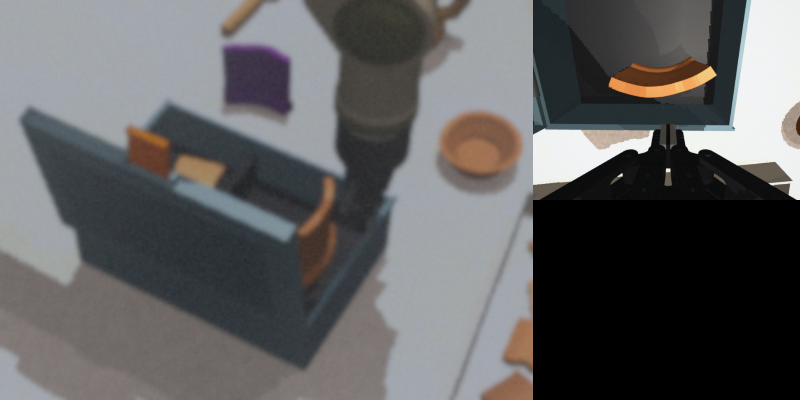

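The fingers stand behind the bulging top edge, centred on it. Now I'll push slowly towards −x.

Call:
{"op": "jog_arm", "data": {"dr": [[0,0,0],[0,0,0],[0,0,0],[0,0,0],[0,0,0],[0,0,0],[0,0,0],[0,0,0]], "slide": [[-0.8,0,0],[-1.6,0,0],[-2.2,0,0],[-2.6,0,0],[-2.9,0,0],[-3.2,0,0],[-3.5,0,0],[-3.8,0,0]], "gripper": [0,0,0,0,0,0,0,0]}}

```text
clock: 4.25
tool_pos: [0.6504, 0.0301, 0.1166]
tcp_rot: [[-0.993, 0.119, -0.0], [0.119, 0.993, -0.001], [0.0, -0.002, -1.0]]
contact_force: [0.1, -0.4, 0.7]
finger_gap: -0.0001
```

Call:
{"op": "jog_arm", "data": {"dr": [[0,0,0],[0,0,0],[0,0,0],[0,0,0],[0,0,0],[0,0,0],[0,0,0],[0,0,0]], "slide": [[-0.3,0,0],[-0.6,0,0],[-0.9,0,0],[-1.2,0,0],[-1.5,0,0],[-1.8,0,0],[-2.1,0,0],[-2.4,0,0]], "gripper": [0,0,0,0,0,0,0,0]}}

```text
clock: 5.25
tool_pos: [0.6262, 0.0301, 0.1166]
tcp_rot: [[-0.993, 0.119, -0.001], [0.119, 0.993, -0.002], [0.0, -0.002, -1.0]]
contact_force: [0.7, 0.2, -0.2]
finger_gap: -0.0002
```

```bash
python3 - <<'E'
from h import *
w=snap('wrist')['frame'];s=snap('side')['frame'][150:330,215:455]
s=cv2.resize(s,(533,400));w=cv2.resize(w,(267,200))
im=np.zeros((400,800,3),'uint8');im[:,:533]=s;im[:200,533:]=w
cv2.imwrite('pics/v2.png',im[:,:,::-1]);st=readout.state();print(st['tool_pos'],st['contact_force'])
E
```

```text
[0.62600556 0.03009697 0.11662084] [-0.01387098 -0.14217962  0.34830853]
```

View pics/v2.png

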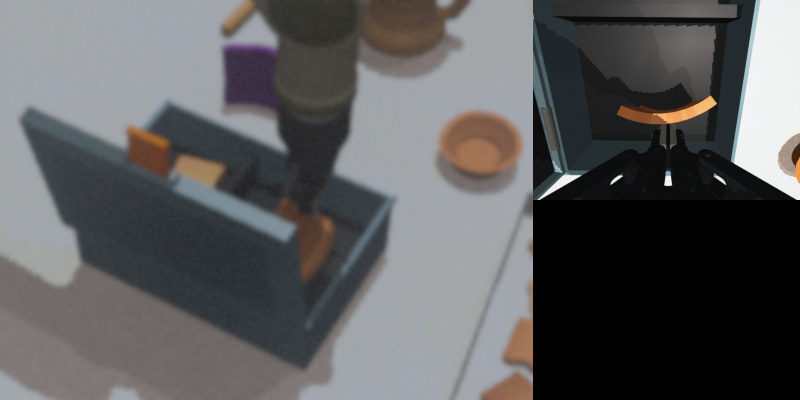

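The sherd is tilting towards the case's middle and is square to the fingers. I'll continue gently.

Call:
{"op": "jog_arm", "data": {"dr": [[0,0,0],[0,0,0],[0,0,0],[0,0,0],[0,0,0],[0,0,0],[0,0,0],[0,0,0]], "slide": [[-0.3,0,0],[-0.6,0,0],[-0.9,0,0],[-1.2,0,0],[-1.5,0,0],[-1.8,0,0],[-2.1,0,0],[-2.4,0,0]], "gripper": [0,0,0,0,0,0,0,0]}}

```text
clock: 6.35
tool_pos: [0.6018, 0.0301, 0.1166]
tcp_rot: [[-0.993, 0.119, -0.001], [0.119, 0.993, -0.002], [0.001, -0.002, -1.0]]
contact_force: [-0.4, 0.3, 0.2]
finger_gap: -0.0003
```

```bash
python3 - <<'E'
from h import *
w=snap('wrist')['frame'];s=snap('side')['frame'][150:330,215:455]
s=cv2.resize(s,(533,400));w=cv2.resize(w,(267,200))
im=np.zeros((400,800,3),'uint8');im[:,:533]=s;im[:200,533:]=w
cv2.imwrite('pics/v3.png',im[:,:,::-1]);st=readout.state();print(st['tool_pos'],st['contact_force'])
E
```

```text
[0.60162377 0.03010742 0.11661831] [-0.08301448 -0.3702177   0.20218189]
```

View pics/v3.png

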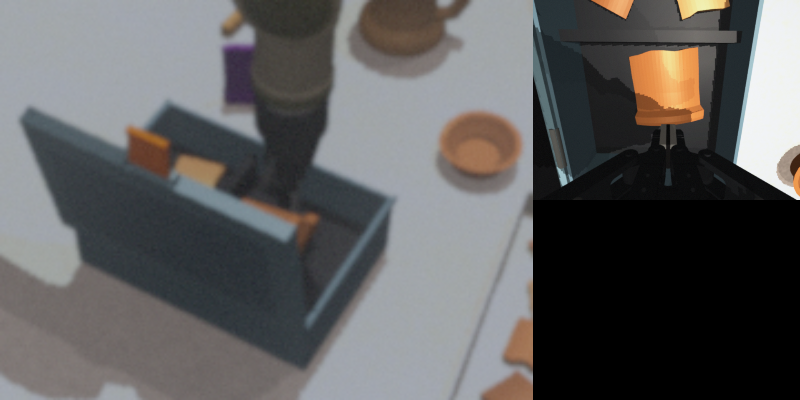

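The sherd now lies hollow side down in the large bay, short of the divider. I'll retract upward and work out the lid path: contact at lid r = 170 mm and case y = −80 mm, clear of the clip.

```bash
python3 - <<'E'
from h import *
d=np.load('case.npz');c,R=d['c'],d['R']
W=lambda x,y,z:(c+R@[x,y,z]).round(3)
print('start',W(.20,-.08,.261),'edge90',W(.1325,-.08,.271))
for t in range(90,-1,-10):
    a=np.radians(t);P=np.array([.1,.09])+.17*np.array([-np.cos(a),np.sin(a)])+.018*np.array([np.sin(a),np.cos(a)])
    print(t,W(P[0]+.0145,-.08,P[1]+.011))
E
```

```text
start [ 0.436 -0.173  0.261] edge90 [ 0.444 -0.106  0.271]
90 [ 0.444 -0.106  0.271]
80 [ 0.448 -0.076  0.272]
70 [ 0.451 -0.047  0.267]
60 [ 0.454 -0.019  0.257]
50 [0.458 0.007 0.243]
40 [0.46  0.03  0.224]
30 [0.463 0.049 0.202]
20 [0.464 0.065 0.176]
10 [0.466 0.075 0.148]
0 [0.466 0.081 0.119]
```

Call:
{"op": "jog_arm", "data": {"dr": [[0,0,0],[0,0,0],[0,0,0],[0,0,0],[0,0,0],[0,0,0],[0,0,0],[0,0,0]], "slide": [[0.5,0,2],[1,0,5],[1,0,9],[1,0,13],[1,0,17],[1,0,21],[1,0,25],[1,0,29]], "gripper": [0,0,0,0,0,0,0,0]}}

```text
clock: 7.45
tool_pos: [0.6114, 0.03, 0.4081]
tcp_rot: [[-0.993, 0.119, -0.001], [0.119, 0.993, -0.002], [0.001, -0.002, -1.0]]
contact_force: [-0.6, 0.3, 0.3]
finger_gap: 0.0003
```

Call:
{"op": "jog_arm", "data": {"dr": [[0,0,0],[0,0,0],[0,0,0],[0,0,0],[0,0,0],[0,0,0],[0,0,0],[0,0,0]], "slide": [[-2.5,-3,0],[-5,-6,0],[-7.5,-9,0],[-10,-12,0],[-12.5,-15,0],[-15,-18,0],[-17.5,-20,0],[-17.5,-21,0]], "gripper": [0,0,0,0,0,0,0,0]}}

```text
clock: 8.45
tool_pos: [0.4347, -0.1812, 0.4085]
tcp_rot: [[-0.993, 0.121, -0.001], [0.121, 0.993, -0.002], [0.0, -0.002, -1.0]]
contact_force: [0.2, 1.3, 1.1]
finger_gap: 0.0001
```

Call:
{"op": "jog_arm", "data": {"dr": [[0,0,0],[0,0,0],[0,0,0],[0,0,0],[0,0,0],[0,0,0],[0,0,0],[0,0,0]], "slide": [[0,0,-2],[0,0,-4],[0,0,-6],[0,0,-8],[0,0,-10],[0,0,-12],[0,0,-13.5],[0,0,-14.7]], "gripper": [0,0,0,0,0,0,0,0]}}

```text
clock: 9.45
tool_pos: [0.4354, -0.1809, 0.2607]
tcp_rot: [[-0.993, 0.12, -0.001], [0.12, 0.993, -0.002], [0.0, -0.002, -1.0]]
contact_force: [0.0, 0.2, -0.6]
finger_gap: 0.0
```

```bash
python3 - <<'E'
from h import *
f=lambda n:cv2.resize(snap(n)['frame'],(400,300))
t=snap('top')['frame'][160:360,230:450];s=snap('side')['frame'][150:330,205:405]
im=np.hstack([cv2.resize(t,(440,400)),cv2.resize(s,(360,400))])
im=np.clip(im.astype(float)*1.5,0,255).astype('uint8')
cv2.imwrite('pics/v4.png',im[:,:,::-1])
E
```

```text
(no output)
```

View pics/v4.png

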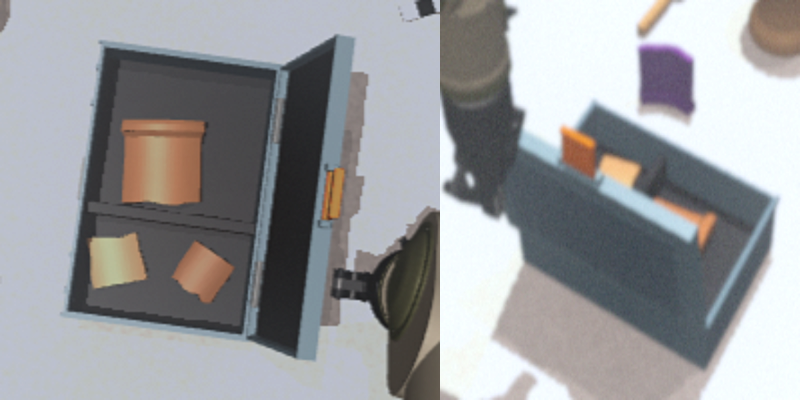

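The top view confirms the sherd is flat in the bay at (163,160), clear of the divider, and the small sherds haven't moved. The finger is outside the lid. Now I'll push the lid along its arc.

Call:
{"op": "jog_arm", "data": {"dr": [[0,0,0],[0,0,0],[0,0,0],[0,0,0],[0,0,0],[0,0,0],[0,0,0],[0,0,0]], "slide": [[0.1,1.2,0],[0.2,2.4,0.2],[0.4,3.4,0.4],[0.5,4.3,0.6],[0.6,5.1,0.7],[0.7,5.9,0.8],[0.8,6.7,0.9],[0.9,7.5,1.0]], "gripper": [0,0,0,0,0,0,0,0]}}

```text
clock: 10.55
tool_pos: [0.4439, -0.1055, 0.2705]
tcp_rot: [[-0.993, 0.121, -0.002], [0.121, 0.993, -0.001], [0.002, -0.002, -1.0]]
contact_force: [0.3, -2.3, 2.4]
finger_gap: 0.0001
```

Call:
{"op": "jog_arm", "data": {"dr": [[0,0,0],[0,0,0],[0,0,0],[0,0,0],[0,0,0],[0,0,0],[0,0,0],[0,0,0]], "slide": [[0.1,0.75,0.1],[0.2,1.5,0.1],[0.3,2.25,0.1],[0.4,3.0,0.1],[0.5,3.7,0],[0.6,4.4,-0.1],[0.65,5.1,-0.25],[0.7,5.9,-0.4]], "gripper": [0,0,0,0,0,0,0,0]}}

```text
clock: 11.55
tool_pos: [0.4514, -0.046, 0.2665]
tcp_rot: [[-0.993, 0.121, -0.001], [0.121, 0.993, -0.001], [0.001, -0.001, -1.0]]
contact_force: [0.8, -1.5, 1.2]
finger_gap: 0.0
```

Call:
{"op": "jog_arm", "data": {"dr": [[0,0,0],[0,0,0],[0,0,0],[0,0,0],[0,0,0],[0,0,0],[0,0,0],[0,0,0]], "slide": [[0.2,1.35,-0.45],[0.3,2.7,-1.0],[0.5,4.0,-1.7],[0.7,5.3,-2.4],[0.8,6.5,-3.3],[0.9,7.6,-4.3],[1.0,8.6,-5.4],[1.2,9.5,-6.5]], "gripper": [0,0,0,0,0,0,0,0]}}

```text
clock: 12.55
tool_pos: [0.4631, 0.0496, 0.2006]
tcp_rot: [[-0.993, 0.121, -0.002], [0.121, 0.993, -0.001], [0.002, -0.002, -1.0]]
contact_force: [-1.3, -0.2, 0.5]
finger_gap: 0.0002
```

Call:
{"op": "jog_arm", "data": {"dr": [[0,0,0],[0,0,0],[0,0,0],[0,0,0],[0,0,0],[0,0,0],[0,0,0],[0,0,0]], "slide": [[0.05,0.8,-1.2],[0.1,1.6,-2.6],[0.2,2.0,-3.3],[0.2,2.3,-4.0],[0.3,2.5,-4.7],[0.3,2.7,-5.4],[0.3,2.9,-6.1],[0.3,3.0,-6.9]], "gripper": [0,0,0,0,0,0,0,0]}}

```text
clock: 13.55
tool_pos: [0.4663, 0.0797, 0.1313]
tcp_rot: [[-0.993, 0.121, -0.001], [0.121, 0.993, -0.001], [0.001, -0.001, -1.0]]
contact_force: [0.4, 1.0, 0.2]
finger_gap: -0.0003
```

Call:
{"op": "jog_arm", "data": {"dr": [[0,0,0],[0,0,0],[0,0,0],[0,0,0],[0,0,0],[0,0,0],[0,0,0],[0,0,0]], "slide": [[0,0.05,-0.2],[0,0.1,-0.4],[0,0.1,-0.6],[0,0.1,-0.8],[0,0.1,-1.0],[0,0.1,-1.15],[0,0.1,-1.3],[0,0.1,-1.4]], "gripper": [0,0,0,0,0,0,0,0]}}

```text
clock: 14.55
tool_pos: [0.4664, 0.0808, 0.1187]
tcp_rot: [[-0.993, 0.121, -0.0], [0.121, 0.993, -0.001], [0.0, -0.001, -1.0]]
contact_force: [-7.5, 0.8, 40.8]
finger_gap: 0.0003
```

```bash
python3 - <<'E'
from h import *
t=snap('top')['frame'][160:360,210:430];s=snap('side')['frame'][170:330,205:405]
im=np.hstack([cv2.resize(t,(380,345)),cv2.resize(s,(420,345))])
im=np.clip(im.astype(float)*1.5,0,255).astype('uint8')
cv2.imwrite('pics/v5.png',im[:,:,::-1]);st=readout.state();print(st['tool_pos'],st['contact_force'])
E
```

```text
[0.46641374 0.08077967 0.11883776] [-5.73562814  0.03155772 29.04987613]
```

View pics/v5.png

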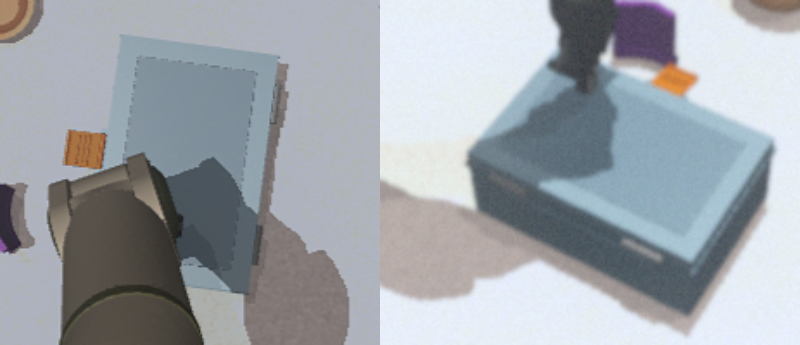

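The lid is flat at tip height 0.108 m, which is where it should sit shut, and it met a hard stop. The clip sticks out at the front. I'll lift off and work out the clip arc.

Call:
{"op": "jog_arm", "data": {"dr": [[0,0,0],[0,0,0],[0,0,0],[0,0,0],[0,0,0],[0,0,0],[0,0,0],[0,0,0]], "slide": [[0,0,0.5],[0,0,1],[0,0,2],[0,0,3],[0,0,4],[0,0,5],[0,0,6],[0,0,6]], "gripper": [0,0,0,0,0,0,0,0]}}

```text
clock: 15.65
tool_pos: [0.4668, 0.0809, 0.1796]
tcp_rot: [[-0.993, 0.121, 0.001], [0.121, 0.993, -0.001], [-0.001, -0.0, -1.0]]
contact_force: [-0.4, -0.4, 0.1]
finger_gap: 0.0002
```

```bash
python3 - <<'E'
from h import *
d=np.load('case.npz');c,R=d['c'],d['R']
t=snap('top');f=t['frame'].astype(int);hsv=cv2.cvtColor(t['frame'],cv2.COLOR_RGB2HSV)
m=cv2.inRange(hsv,(10,150,120),(20,255,255));m[:,:230]=0;m[:,290:]=0;m[:220]=0;m[:,:]=m;m[290:]=0
n,l,s,ce=cv2.connectedComponentsWithStats(m);k=1+s[1:,4].argmax();print('clip',s[k],(R.T@(plane(t,*ce[k],.1)-c)).round(4))
ys,xs=np.where(l==k)
q=np.array([R.T@(plane(t,x,y,.097)-c) for x,y in zip(xs,ys)]);print(q.min(0).round(4),q.max(0).round(4))
W=lambda x,y,z:(c+R@[x,y,z]).round(3)
for ph in(1.45,1.3,1.1,.9,.7,.5,.35,.2,.1,0):
    C=np.array([-.106,.099])+.034*np.array([-np.sin(ph),-np.cos(ph)])+.006*np.array([-np.cos(ph),np.sin(ph)])
    print(ph,W(C[0]-.0145,0,C[1]+.011))
E
```

```text
Traceback (most recent call last):
ValueError: attempt to get argmax of an empty sequence
```

```bash
python3 - <<'E'
from h import *
d=np.load('case.npz');c,R=d['c'],d['R']
t=snap('top');hsv=cv2.cvtColor(t['frame'],cv2.COLOR_RGB2HSV);print(hsv[240:253:4,250:270:5].tolist())
m=cv2.inRange(hsv,(6,120,80),(22,255,255));z=np.zeros_like(m);z[220:280,235:285]=m[220:280,235:285]
ys,xs=np.where(z);print(len(xs))
if len(xs):
    q=np.array([R.T@(plane(t,x,y,.097)-c) for x,y in zip(xs,ys)]);print(np.percentile(q,[2,50,98],axis=0).round(4))
W=lambda x,y,z:(c+R@[x,y,z]).round(3)
for ph in(1.45,1.3,1.1,.9,.7,.5,.35,.2,.1,0):
    C=np.array([-.106,.099])+.034*np.array([-np.sin(ph),-np.cos(ph)])+.006*np.array([-np.cos(ph),np.sin(ph)])
    print(ph,W(C[0]-.0145,0,C[1]+.011))
E
```

```text
[[[12, 134, 78], [14, 156, 113], [14, 153, 110], [14, 153, 112]], [[14, 155, 105], [13, 153, 102], [14, 157, 112], [15, 155, 112]], [[14, 153, 107], [13, 152, 99], [14, 158, 113], [15, 155, 112]], [[14, 156, 113], [14, 153, 108], [12, 153, 90], [15, 155, 112]]]
411
[[-0.1509 -0.0197  0.097 ]
 [-0.1285  0.0013  0.097 ]
 [-0.1067  0.0216  0.097 ]]
1.45 [0.558 0.17  0.112]
1.3 [0.558 0.17  0.107]
1.1 [0.557 0.169 0.1  ]
0.9 [0.557 0.166 0.094]
0.7 [0.557 0.162 0.088]
0.5 [0.556 0.157 0.083]
0.35 [0.556 0.153 0.08 ]
0.2 [0.555 0.148 0.078]
0.1 [0.555 0.145 0.077]
0 [0.554 0.142 0.076]
```

The clip is where I expected it: case x −107 to −151 mm, y ±20 mm. I'll go above its outer part, then follow the arc.

Call:
{"op": "jog_arm", "data": {"dr": [[0,0,0],[0,0,0],[0,0,0],[0,0,0],[0,0,0],[0,0,0],[0,0,0],[0,0,0]], "slide": [[2,2,0],[4.5,4.5,0],[7,7,0],[9.1,9,0],[9.1,9,-1],[9.1,9,-2.5],[9.1,9,-4],[9.1,9,-5]], "gripper": [0,0,0,0,0,0,0,0]}}

```text
clock: 16.75
tool_pos: [0.5566, 0.17, 0.1275]
tcp_rot: [[-0.993, 0.122, -0.001], [0.122, 0.993, -0.002], [0.001, -0.002, -1.0]]
contact_force: [0.0, 0.3, -0.1]
finger_gap: -0.0001
```

Call:
{"op": "jog_arm", "data": {"dr": [[0,0,0],[0,0,0],[0,0,0],[0,0,0],[0,0,0],[0,0,0],[0,0,0],[0,0,0]], "slide": [[0,0,-0.8],[0,0,-1.4],[0,0,-1.9],[0,0,-2.4],[0,-0.1,-2.9],[0,-0.3,-3.4],[0,-0.5,-3.8],[0,-0.8,-4.2]], "gripper": [0,0,0,0,0,0,0,0]}}

```text
clock: 17.75
tool_pos: [0.5565, 0.1621, 0.0852]
tcp_rot: [[-0.993, 0.121, -0.001], [0.121, 0.993, -0.001], [0.001, -0.002, -1.0]]
contact_force: [-1.2, 2.1, 0.4]
finger_gap: 0.0
```

Call:
{"op": "jog_arm", "data": {"dr": [[0,0,0],[0,0,0],[0,0,0],[0,0,0],[0,0,0],[0,0,0],[0,0,0],[0,0,0]], "slide": [[0,-0.3,-0.2],[0,-0.6,-0.4],[0,-0.9,-0.6],[-0.1,-1.2,-0.8],[-0.1,-1.5,-0.9],[-0.2,-1.8,-1.0],[-0.2,-2.0,-1.0],[-0.2,-2.1,-1.0]], "gripper": [0,0,0,0,0,0,0,0]}}

```text
clock: 18.75
tool_pos: [0.5547, 0.1434, 0.0752]
tcp_rot: [[-0.993, 0.12, -0.0], [0.12, 0.993, 0.001], [0.001, 0.001, -1.0]]
contact_force: [0.5, 12.1, -2.7]
finger_gap: -0.0002
```

Contact is firm at 12 N, within about 1.5 mm of flat. One small extra press, then back off and look.

Call:
{"op": "jog_arm", "data": {"dr": [[0,0,0],[0,0,0],[0,0,0],[0,0,0],[0,0,0],[0,0,0],[0,0,0],[0,0,0]], "slide": [[0,-0.2,0],[0,-0.3,0],[0,-0.3,0],[0,0.5,0],[0,1.5,0],[0,3,0],[0,4,2],[0,4,4]], "gripper": [0,0,0,0,0,0,0,0]}}

```text
clock: 19.75
tool_pos: [0.5544, 0.1852, 0.1155]
tcp_rot: [[-0.993, 0.118, -0.001], [0.118, 0.993, 0.001], [0.001, 0.001, -1.0]]
contact_force: [0.7, 0.4, 0.3]
finger_gap: -0.0
```

Call:
{"op": "jog_arm", "data": {"dr": [[0,0,0],[0,0,0],[0,0,0],[0,0,0],[0,0,0],[0,0,0],[0,0,0],[0,0,0]], "slide": [[0,0,3],[0,0,6],[0,0,9],[0,3,12],[0,7,14],[0,11,15],[0,15,15],[0,18,15]], "gripper": [0,0,0,0,0,0,0,0]}}

```text
clock: 20.75
tool_pos: [0.5536, 0.3676, 0.2655]
tcp_rot: [[-0.993, 0.116, -0.001], [0.116, 0.993, 0.002], [0.002, 0.001, -1.0]]
contact_force: [0.4, -0.8, -0.4]
finger_gap: 0.0003
```

```bash
python3 - <<'E'
from h import *
d=np.load('case.npz');c,R=d['c'],d['R']
ws=snap('wrist');ts=snap('top');ss=snap('side')
t=ts['frame'][160:360,190:430];s=ss['frame'][150:330,205:405]
im=np.hstack([cv2.resize(t,(300,250)),cv2.resize(s,(278,250)),])
w=cv2.resize(ws['frame'],(578,433))[:350]
im=np.vstack([np.clip(im.astype(float)*1.5,0,255).astype('uint8'),w])
cv2.imwrite('pics/v6.png',im[:,:,::-1])
for n,x in(('w',ws),('t',ts)):
    hsv=cv2.cvtColor(x['frame'],cv2.COLOR_RGB2HSV);m=cv2.inRange(hsv,(6,120,80),(22,255,255))
    ys,xs=np.where(m)
    q=np.array([R.T@(plane(x,u,v,.09)-c) for u,v in zip(xs,ys)])
    k=(abs(q[:,1])<.04)&(q[:,0]>-.17)&(q[:,0]<-.09);print(n,k.sum(),np.percentile(q[k],[2,98],axis=0).round(4) if k.any() else '')
P={'lid far front top':(-.1,.15,.108),'near front':(-.1,-.15,.108)}
for k,p in P.items(): print(k,proj(ts,c+R@p),proj(ss,c+R@p))
E
```

```text
w 2294 [[-0.1399 -0.0233  0.09  ]
 [-0.0953  0.0244  0.09  ]]
t 77 [[-0.1151 -0.0203  0.09  ]
 [-0.1067  0.0218  0.09  ]]
lid far front top [280.44036292 179.64507   ] [391.64692263 233.21185059]
near front [262.03643787 317.46963192] [288.86554089 190.55337086]
```

View pics/v6.png

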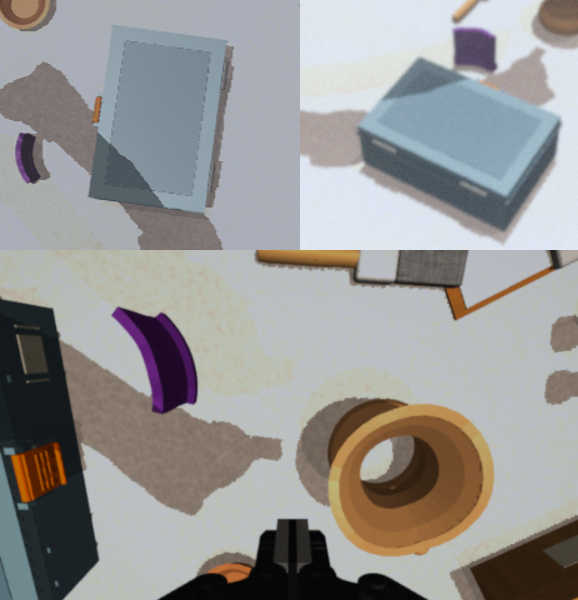

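The lid is shut and the clip lies against the front. I'll check numerically how flat the clip lies, from the wrist view.

```bash
python3 - <<'E'
from h import *
d=np.load('case.npz');c,R=d['c'],d['R']
x=snap('wrist')
hsv=cv2.cvtColor(x['frame'],cv2.COLOR_RGB2HSV);m=cv2.inRange(hsv,(6,120,80),(22,255,255));m[:,120:]=0
k,l,s,_=cv2.connectedComponentsWithStats(m);i=1+s[1:,4].argmax()
ys,xs=np.where(l==i);print(s[i],cv2.boxPoints(cv2.minAreaRect(np.c_[xs,ys].astype('f'))).round(1).tolist())
for ph in(0,.1,.2,.3):
    e=np.array([-np.sin(ph),-np.cos(ph)]);n=np.array([-np.cos(ph),np.sin(ph)]);H=np.array([-.106,.099])
    out=[]
    for r,o in((.044,.010),(0,.006)):
        p=H+r*e+o*n
        for y in(-.022,.022): out.append(proj(x,c+R@[p[0],y,p[1]]).round(1).tolist())
    print(ph,out)
print('case rim',[proj(x,c+R@p).round(1).tolist() for p in([-.1,-.15,.108],[-.1,.0,.108],[-.1,0,0])])
f=x['frame'][150:450,0:200];cv2.imwrite('pics/v7.png',cv2.resize(f,None,fx=2,fy=2)[:,:,::-1])
E
```

```text
[  12  214   62   66 2306] [[9.399999618530273, 228.0], [63.5, 212.6999969482422], [78.5, 265.6000061035156], [24.399999618530273, 280.8999938964844]]
0 [[63.2, 212.1], [72.8, 258.0], [23.0, 225.6], [35.5, 276.8]]
0.1 [[67.2, 212.5], [76.7, 258.5], [22.4, 225.8], [35.0, 277.1]]
0.2 [[70.8, 213.0], [80.2, 259.2], [21.7, 226.0], [34.3, 277.4]]
0.3 [[73.9, 213.5], [83.2, 260.0], [21.0, 226.2], [33.7, 277.7]]
case rim [[-50.1, 44.6], [5.9, 255.6], [85.4, 219.8]]
```

View pics/v7.png

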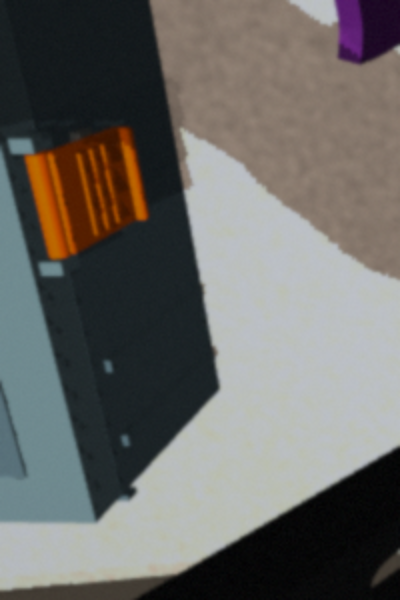

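The measured clip end corners, (65,214) and (73.5,259), match the flat prediction to within about 2 px, or roughly 0.04 rad. The lid corners match too, and the arm is clear, so I'll hand in.

```bash
python3 -c "
from bench import r
print(r.close_job())"
```

```text
the job is handed in; nothing more can be done
None
```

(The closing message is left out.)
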